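# Load the reagent caddy, tall bottles at the back first

## Task

Load the four bottles that stand in front of the white caddy into it, each upright on the floor of its own cell: first the two tall bottles at the back (green-capped bottle on the green disc, amber bottle on the orange disc), and only when both stand there and are let go the two droppers in front (red cap on red, blue cap on blue). Keep the bottles upright and set them down rather than dropping them, and leave the tube rack, timer and red marker where they are.

Things in the scene. Friction and masses are not known exactly. Their poses are not given: they have to be found in the camera images.
- caddy: White moulded bottle caddy, fixed, 126 x 130 mm, 14 mm high. Origin: under its middle, on the worktop. Its x axis points from the front row to the rear row (roughly away from the robot), y along the rows. Floor 4 mm thick; cell walls reach 14 mm above the worktop, so cells are 10 mm deep. No parts stand higher.
- cell_green (a point): Centre of the floor of the large rear cell, 4 mm above the worktop, marked by a green disc; cell 64 mm square. In the caddy's frame at x +30, y +29 mm. Axes as the caddy.
- cell_amber (a point): Centre of the floor of the smaller rear cell, marked by an orange disc; cell 64 mm along the caddy's x, 54 mm along y. In the caddy's frame at x +30, y -34 mm; so the two tall bottles stand only about 14 mm apart along y, too little for a finger.
- cell_red (a point): Centre of the floor of a front cell marked by a red disc; 36 mm along the caddy's x, 40 mm along y. In the caddy's frame at x -38, y +33 mm.
- cell_blue (a point): Centre of the floor of the other front cell, marked by a blue disc; 36 mm along x, 40 mm along y. In the caddy's frame at x -38, y -33 mm.
- green_bottle_centre (a point): Tall white bottle with a green cap, 54 mm diameter, 118 mm high, about 0.14 kg; straight sides up to about 65 mm, then rounded shoulders. Its position is the centre of the bottle, half-way up; z is the bottle's axis. Starts standing on the worktop in any of four places in a loose row between the robot and the caddy, about 55 to 110 mm from its neighbours (centre to centre).
- amber_bottle_centre (a point): Tall amber (brown) bottle with a black cap, 44 mm diameter, 92 mm high, about 0.09 kg; straight sides up to about 60 mm, then rounded shoulders. Its position is the centre of the bottle, half-way up; z is the bottle's axis. Starts standing on the worktop in any of four places in a loose row between the robot and the caddy, about 55 to 110 mm from its neighbours (centre to centre).
- red_dropper_centre (a point): Short white dropper bottle with a red cap, 27 mm diameter, 66 mm high, about 30 g; straight sides up to about 45 mm, then shoulders. Its position is the centre of the bottle, half-way up; z is the bottle's axis. Starts standing on the worktop in any of four places in a loose row between the robot and the caddy, about 55 to 110 mm from its neighbours (centre to centre).
- blue_dropper_centre (a point): Short white dropper bottle with a blue cap, otherwise like the red-capped one: 27 mm diameter, 66 mm high, about 30 g. Its position is the centre of the bottle, half-way up; z is the bottle's axis. Starts standing on the worktop in any of four places in a loose row between the robot and the caddy, about 55 to 110 mm from its neighbours (centre to centre).
- rack_centre (a point): Bystander: blue tube rack standing loose beyond the caddy on its left; block 92 mm (its x) x 26 mm, 45 mm high, with three 16 mm wide gold-capped tubes that reach about 109 mm above its underside. The point is the centre of the block, 22.5 mm above its underside.
- timer_centre (a point): Bystander: white bench timer lying loose behind the caddy, 60 x 66 mm, 19 mm high. The point is its centre.
- dispenser_front (a point): Foot, middle, of the robot-facing side of a tall fixed dispenser right of the caddy: 155 mm wide (world y), 0.42 m high, 0.35 m deep (world +x); keep hand and wrist clear. Also fixed: yellow sharps box (138 mm high) and rack of red-capped tubes (about 115 mm), both nearer the robot than x = 0.38 m; white centrifuge (105 mm high) left of y = 0.43 m.
- marker_centre (a point): Bystander: white marker pen with a red cap lying loose to the right of the bottles, 132 mm long (its y), 15 mm wide, 13 mm high. The point is its centre.
Mind the look-alikes: they are no part of the job. Leave any black or brown look-alike of the part that bears red_dropper_centre alone.

How it is judged:
By the outcome, as a careful person would: the job done as asked, in the order asked, and still so for the second after the job is handed in, with the robot touching nothing.
It also fails if it takes over 64 s, if anything falls off the work surface, if the arm or the gripper's body presses on something with over 40 N, if the wrist force passes 120 N, or if a joint passes its speed limit or range.

## Robot

A 6-joint arm with a two-finger parallel gripper is mounted at the origin on a cart in front of the work surface, level with it; the furniture and walls round the work are solid. World frame = base frame: x ahead of the robot, y to its left, z up, the work surface at z = 0. Lengths are in m, angles in rad, forces in N, time in s.
With the tool pointing down it reaches from about 0.425 to 0.95 m from the base axis. Payload 3.5 kg.
Tool frame: the origin (TCP) lies at the very end of the fingers, on their centre line; the grasp point (between the pads) lies 19 mm behind it; z points along the fingers, y is the direction in which the jaws open and shut (so a half turn about z gives the same grasp; the last joint's range is limited). The gripper opens to 85 mm and grips with 20 to 120 N. Pads are 22 mm wide; open, the fingers measure 114 mm over their backs; the gripper's body (76 mm by 85 mm) begins 54 mm behind the grasp point. The pads swing forward as they close: fully open they stand 13 mm farther back than shut.
Start: joints at [-1.258, 0.286, 1.577, -0, 1.279, -0.15], TCP at [0.301, -0.604, 0.231] pointing down, gripper open.
Joint ranges: [-2.77, 2.77], [-0.9, 2.22], [0.21, 2.48], [-1.53, 4.67], [0.24, 2.81], [-2.84, 2.84]. Speed limits (rad/s): [2.79, 2.79, 3.14, 3.14, 3.14, 3.14].

## Interface

Orientations are given as a unit quaternion [x, y, z, w].
In Python, from plant import get_state, vision, ctrl, cut_out gives the robot as it stands.
- The arm moves only by the tool jog_arm, never from a script. Its argument "commands" is text: rows parted by semicolons, each of 6 numbers parted by spaces: the shift along the world's x, y, z in m, then the turn, a rotation vector about the world's x, y, z in rad. A call has 1 to 20 rows; each row is the pose to reach, as a shift and turn from the pose commanded when the call began; what a row does not reach only later rows make up. A row lasts 1/8 s, in which the tool goes at most 62.5 mm and 10.7 degrees, less where a joint would pass 70% of its speed; a pose out of reach is approached as far as the arm can. A call with a gripper value outside its range is refused whole. "gripper" is the opening in per cent of the stroke, from 0 (shut) to 100 (fully open), set as the call begins (left out, the last holds). The fingers move at their own pace and stop on an object; "grip_force" is the grip in N (left out, the last holds). Time passes only in rows, so rows that repeat a pose let the fingers close. It gives the time, the measured TCP pose, the force and the opening at its end, in the units of the state.
- get_state(): the state, without advancing time (a new reading comes with each control period).
- vision.read_camera(name): name is "side" or "top" or "wrist"; returns a dict with "frame" (480x640x3 uint8, red, green, blue), "z_map" (480x640 float32, m along the optical axis (not along the pixel's ray), 0 where there is no reading), "fx", "fy", "cx", "cy" (pixels), "D" ([k1, k2, p1, p2, k3] as OpenCV has them; the pictures are not rectified), "R" (3x3) and "t" (3): a world point X has camera coordinates R X + t. Camera axes: x right, y down, z forward; pixel columns grow to the right and rows downward; lengths in m; the calibration is good to about 2 mm. A picture is of the moment at which its call begins.
- ctrl.sign_off(): hands the job in, once; it reports no verdict.
Trained networks look in the newest picture that a camera, given by its name, has taken for a name from the list of things; names that differ only in an ending like _2 or _b are one class to them, and where a whole thing is asked for, a point or a joint stands for the part that bears it (a point fixed in the world has none). Each returns a list of dicts, best first, with "conf" (0 to 1); they miss things now and then, are a little off and sometimes report something else, mostly with a low value. They report only what shows in the picture. A call takes as long as a camera call. They do not tell look-alikes from the thing itself.
- cut_out(camera, query): "pixels" (480x640 bool, what is visible of it) and "box" ([centre column, centre row, width, height] in pixels, round what is visible of it).
The state is a dict: "time": time; "qpos": joint angles; "dq": joint speeds; "joint_efforts": joint torques, N m; "eef_pos": TCP position; "tcp_rot": TCP orientation; "contact_force": force on the tool from outside, world axes, zero at the start; "wrist_torque": the same for the moment, N m; "opening": opening from 0.0 (shut) to 1.0 (fully open).
Only numpy, scipy, OpenCV 4.12 (cv2) and the standard library are available. Lean on these libraries where they do the work, as an engineer would, in place of code of your own. Each camera call takes 0.05 s, during which the arm holds its last target.

## Working session

There is one attempt and no reset: what is moved stays moved. The work goes in short steps, Python scripts to look and compute and a tool call to move; the robot and the scene stay as the last step left them, time stands still between calls to the robot, and variables do not carry over. Pictures are saved under pics/ and viewed, and the job is handed in when it is done.

Besides the shell and the picture viewer there is one more tool, called after "Request:" as name(argument=value, ...) on one line, values as JSON. jog_arm: Moves the arm, as the interface text tells. Its arguments: {"type":"object","properties":{"commands":{"type":"string"},"gripper":{"type":"number"},"grip_force":{"type":"number"}},"required":["commands"]}

```bash
ls; mkdir -p pics; python3 - <<'E'
from plant import get_state, vision
import cv2
print(get_state())
for n in ("top","side","wrist"):
    c=vision.read_camera(n)
    cv2.imwrite(f"pics/{n}0.png",c["frame"][:,:,::-1])
    print(n,c["fx"],c["fy"],c["cx"],c["cy"],c["D"],c["R"],c["t"])
E
```

```text
pics
{'time': 0.0, 'qpos': array([-1.25799219e+00,  2.87194551e-01,  1.57819995e+00, -2.14008832e-05,
        1.27863226e+00, -1.49999829e-01]), 'dq': array([ 0.00042536, -0.00185127,  0.00012324,  0.00146896, -0.00203536,
       -0.0001897 ]), 'joint_efforts': array([ 2.93834628e-04, -4.05973470e+01, -2.92629075e+01, -1.34811889e-04,
        5.75777725e-03,  5.42423237e-06]), 'eef_pos': array([ 0.30117136, -0.60333153,  0.22991552]), 'tcp_rot': array([ 9.73344387e-01,  2.29345203e-01, -1.09171077e-04, -1.21219506e-03]), 'contact_force': array([ 0.52873808,  0.84383626, -0.20877802]), 'wrist_torque': array([ 0.01155713, -0.01571228,  0.02983686]), 'opening': 0.9967128438151898}
top 529.3167504569453 529.3167504569453 322.7460478018685 239.27426399199823 [-0.09655075  0.          0.          0.          0.        ] [[-9.06957720e-02 -9.95878378e-01  7.30691712e-04]
 [-9.73842497e-01  8.85353975e-02 -2.09266039e-01]
 [ 2.08338831e-01 -1.96911236e-02 -9.77858472e-01]] [0.26171957 0.48763543 0.92277272]
side 612.2184089076434 612.2184089076434 323.1130465703255 243.57038424790312 [0.01232771 0.         0.         0.         0.        ] [[-0.92236635 -0.38628221 -0.00513567]
 [-0.11868401  0.29599513 -0.94778742]
 [ 0.36763355 -0.8735977  -0.31886147]] [0.54659713 0.07736656 1.04172851]
wrist 342.1180769958082 342.1180769958082 321.26932928815074 237.67633603419537 [-0.03457787  0.          0.          0.          0.        ] [[ 0.44613443 -0.89496424 -0.00175411]
 [-0.85482618 -0.4267046   0.29528865]
 [-0.26502127 -0.13023898 -0.95540648]] [-0.67369599 -0.03753432  0.37853316]
```

View pics/top0.png

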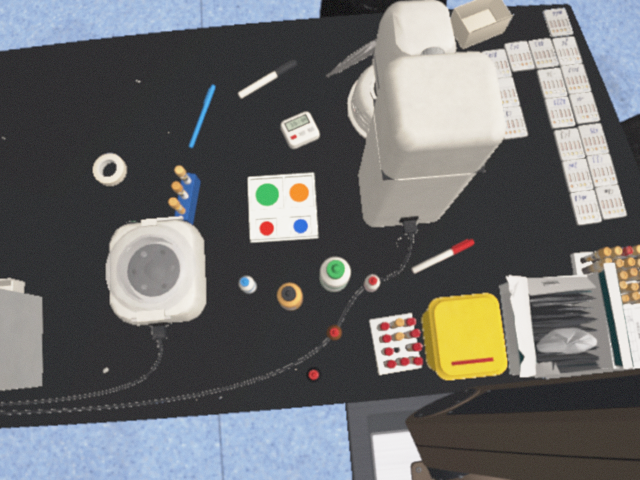

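View pics/side0.png

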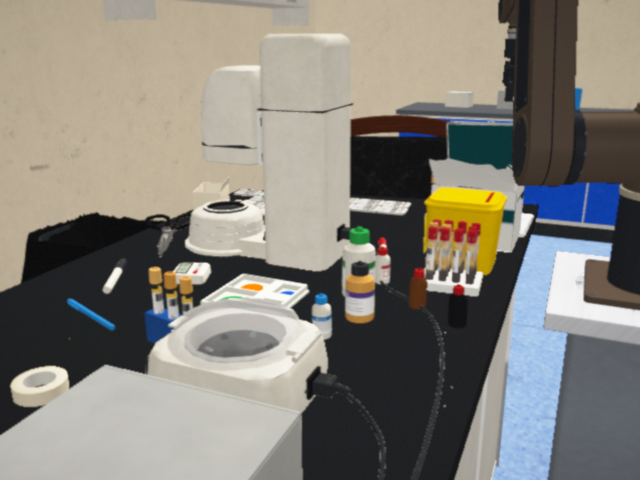

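View pics/wrist0.png

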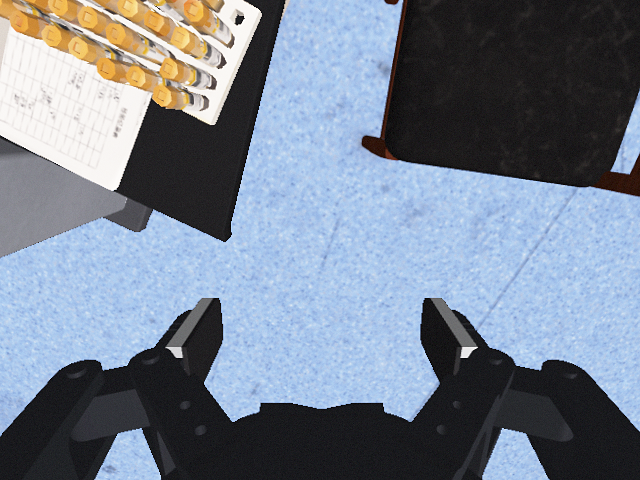

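The top view shows the row from left to right: blue dropper (248,284), amber (290,296), green (335,272), red (372,282). The red-capped look-alikes are at (335,332) and (313,375), and the caddy is at about (283,207). Next I measure the positions.

```bash
cat > h.py <<'E'
from plant import get_state, vision, cut_out
import numpy as np, cv2
def K(c): return np.array([[c["fx"],0,c["cx"]],[0,c["fy"],c["cy"]],[0,0,1.]])
def cloud(c,mask):
    v,u=np.nonzero(mask&(c["z_map"]>0)); z=c["z_map"][v,u]
    p=cv2.undistortPoints(np.stack([u,v],1).astype(float)[:,None],K(c),np.array(c["D"]))[:,0]
    P=np.c_[p*z[:,None],z]
    return (P-np.array(c["t"]))@np.array(c["R"]),u,v
def onplane(c,uv,z):
    p=cv2.undistortPoints(np.array(uv,float).reshape(-1,1,2),K(c),np.array(c["D"]))[:,0]
    R=np.array(c["R"]);o=-R.T@np.array(c["t"]); d=np.c_[p,np.ones(len(p))]@R
    return o+d*((z-o[2])/d[:,2])[:,None]
def ray(c,uv):
    p=cv2.undistortPoints(np.array(uv,float).reshape(-1,1,2),K(c),np.array(c["D"]))[0,0]
    R=np.array(c["R"]);o=-R.T@np.array(c["t"]); d=R.T@np.r_[p,1]; return o,d/np.linalg.norm(d)
def tri(rs):
    A=sum(np.eye(3)-np.outer(d,d) for o,d in rs); b=sum((np.eye(3)-np.outer(d,d))@o for o,d in rs)
    return np.linalg.solve(A,b)
def circ(P):
    A=np.c_[2*P[:,:2],np.ones(len(P))]; s=np.linalg.lstsq(A,(P[:,:2]**2).sum(1),rcond=None)[0]
    return s[:2],np.sqrt(s[2]+s[0]**2+s[1]**2)
E
python3 - <<'E'
from h import *
np.set_printoptions(precision=4,suppress=True)
for cam in ("top","side"):
    c=vision.read_camera(cam)
    for q in ("green_bottle_centre","amber_bottle_centre","red_dropper_centre","blue_dropper_centre","caddy","rack_centre","timer_centre","marker_centre"):
        for d in cut_out(cam,q)[:4]:
            if d["conf"]<.2: continue
            P,u,v=cloud(c,d["pixels"])
            if len(P)<5: continue
            zt=np.percentile(P[:,2],98); top=P[P[:,2]>zt-.006]
            lo=P[(P[:,2]>.01)&(P[:,2]<.045)]
            print(cam,q,round(d["conf"],2),np.round(d["box"]),"n",len(P),"ztop",round(zt,4),"topc",top.mean(0),"circ",circ(lo) if len(lo)>10 else None)
    # discs
    if cam=="top":
        hsv=cv2.cvtColor(c["frame"],cv2.COLOR_RGB2HSV); np.save("top0.npy",c["frame"])
        roi=np.zeros((480,640),bool); roi[172:243,247:320]=1
        for n,a,b in (("green",45,80),("amber",8,22),("blue",105,125),("red",-1,5)):
            m=roi&(hsv[...,1]>120)&(hsv[...,2]>80)&(hsv[...,0]>=a)&(hsv[...,0]<=b)
            vv,uu=np.nonzero(m); P,_,_=cloud(c,m)
            print("disc",n,m.sum(),uu.mean(),vv.mean(),P.mean(0),onplane(c,[[uu.mean(),vv.mean()]],.004))
    else:
        hsv=cv2.cvtColor(c["frame"],cv2.COLOR_RGB2HSV)
E
```

```text
top green_bottle_centre 0.95 [334. 274.  32.  32.] n 840 ztop 0.1184 topc [0.4431 0.2015 0.1149] circ (array([0.4438, 0.202 ]), np.float64(0.027121403635797046))
top amber_bottle_centre 0.73 [289. 296.  28.  30.] n 534 ztop 0.0929 topc [0.412  0.2858 0.0894] circ (array([0.4114, 0.2869]), np.float64(0.02190456045209887))
top red_dropper_centre 0.76 [374. 284.  17.  16.] n 199 ztop 0.0669 topc [0.4235 0.1346 0.0639] circ (array([0.4235, 0.1342]), np.float64(0.013052179193929508))
top red_dropper_centre 0.76 [312. 377.  12.  16.] n 184 ztop 0.0671 topc [0.2697 0.2557 0.064 ] circ None
top red_dropper_centre 0.71 [335. 332.  15.  13.] n 162 ztop 0.0668 topc [0.3393 0.2126 0.0636] circ None
top blue_dropper_centre 0.7 [248. 285.  15.  17.] n 216 ztop 0.0666 topc [0.4421 0.3644 0.0637] circ (array([0.4409, 0.3639]), np.float64(0.012330717647725444))
top caddy 0.75 [282. 207.  64.  70.] n 4364 ztop 0.0179 topc [0.5759 0.29   0.0152] circ (array([0.5922, 0.2896]), np.float64(0.05599349288566165))
top rack_centre 0.79 [184. 192.  29.  60.] n 1113 ztop 0.112 topc [0.6192 0.4691 0.1099] circ (
[... 1830 characters left out ...]
 0.0611] circ (array([0.2789, 0.2009]), np.float64(0.06624926528686532))
side red_dropper_centre 0.78 [420. 289.  19.  40.] n 604 ztop 0.0628 topc [0.3385 0.2171 0.0612] circ (array([0.3397, 0.2142]), np.float64(0.011743552451950036))
side blue_dropper_centre 0.55 [322. 315.  21.  42.] n 641 ztop 0.0641 topc [0.4405 0.3698 0.0622] circ (array([0.4416, 0.3655]), np.float64(0.012297625399711024))
side caddy 0.82 [253. 292. 105.  33.] n 1785 ztop 0.0154 topc [0.5849 0.2712 0.0132] circ (array([0.5964, 0.2796]), np.float64(0.05414285766567512))
side timer_centre 0.59 [194. 272.  35.  20.] n 559 ztop 0.0201 topc [0.7425 0.2502 0.0182] circ (array([0.7434, 0.2471]), np.float64(0.0244029331448105))
```

```bash
python3 - <<'E'
from h import *
np.set_printoptions(precision=4,suppress=True,linewidth=200)
c=vision.read_camera("top")
P,_,_=cloud(c,np.ones((480,640),bool))
xs=np.arange(.20,.85,.05); ys=np.arange(.55,-.75,-.05)
print("cm; cols y:",' '.join(f"{int(round(y*100)):4d}" for y in ys))
for x in xs[::-1]:
    r=[]
    for y in ys:
        m=(P[:,0]>=x)&(P[:,0]<x+.05)&(P[:,1]<=y)&(P[:,1]>y-.05)
        r.append(f"{int(100*P[m,2].max()):4d}" if m.sum() else "   .")
    print(f"{x:.2f}",' '.join(r))
m=(P[:,2]>.03)&(P[:,2]<.4)&(P[:,0]>.5)&(P[:,1]>-.1)&(P[:,1]<.2)&(P[:,0]<.75)
print("dispenser xmin, y range",np.percentile(P[m,0],1),np.percentile(P[m,1],[1,99]))
w=vision.read_camera("wrist"); s=get_state()
from scipy.spatial.transform import Rotation as Ro
o=-np.array(w["R"]).T@w["t"]; R=Ro.from_quat(s["tcp_rot"]).as_matrix()
print("cam in tool",R.T@(o-s["eef_pos"]), "optical axis in tool",R.T@np.array(w["R"])[2]); print("tool axes\n",R)
# caddy fit
L=np.array([[30,29],[30,-34],[-38,33],[-38,-33]])/1e3
D=np.array([[.6202,.3173],[.6183,.2541],[.5518,.3229],[.5504,.2569]])
z=(L-L.mean(0));d=D-D.mean(0)
a=np.arctan2((z[:,0]*d[:,1]-z[:,1]*d[:,0]).sum(),(z*d).sum()); Rm=np.array([[np.cos(a),-np.sin(a)],[np.sin(a),np.cos(a)]])
t=D.mean(0)-Rm@L.mean(0); print("yaw",a,"c",t,"\n",L@Rm.T+t)
# side discs
c=vision.read_camera("side"); hsv=cv2.cvtColor(c["frame"],cv2.COLOR_RGB2HSV)
roi=np.zeros((480,640),bool); roi[275:308,200:310]=1
for n,a,b in (("green",45,80),("amber",8,22),("blue",105,125),("red",-1,5)):
    m=roi&(hsv[...,1]>120)&(hsv[...,2]>80)&(hsv[...,0]>=a)&(hsv[...,0]<=b)
    if m.sum()>5:
        P,u,v=cloud(c,m); print(n,m.sum(),P.mean(0),u.mean(),v.mean())
E
```

```text
cm; cols y:   55   50   45   40   35   30   25   20   15   10    5    0   -5  -10  -15  -20  -25  -30  -35  -40  -45  -50  -55  -60  -65  -70
0.80    0    0    1    2    2    0    0    0    8    8    .    .    .    .    1    1    1    1    1    0    .    .    .  -27  -28    .
0.75    0    1    1    0    0    2    2    0   34   36   36    .    .    .    1    1    1    1    1    0    .    .    .  -27  -28    .
0.70    0    1    0    0    0    2    2    0   34   36   36    .    .    .    1    1    1    1    1    0    .    .    .  -28  -27    .
0.65    0   11    4    1    1    1    1    0   41   41   41   41    .    0    1    0    1    1    1    0    .    .    .  -28  -28    .
0.60    0   11    0    1    1    1    1    0   41   41   41   41    0    0    0    0    1    1    1    0    0    .    .    .    .    .
0.55    9   11    0    1    2    1    1    0   41   41   41   41    0    0    0    0    1    1    1    0    0    .    .    .    .    .
0.50   10   10    6    1    2    1    1    0   41   41   41   41    0    0    0    0    1    1    1    0    .    .    .    .    .    .
0.45   10   1
[... 601 characters left out ...]
   24   24    9    0    1    .    .    .    .    .    .    .
0.20    1    1    0    0    0    0    0    0   35   51   63   60   17   17   24   24    7    0    1    .    .    .    .    .    .    .
dispenser xmin, y range 0.5172445337591796 [-0.0064  0.1332]
cam in tool [ 0.0756 -0.0003 -0.1415] optical axis in tool [-0.2956  0.0003  0.9553]
tool axes
 [[ 0.8948  0.4464 -0.    ]
 [ 0.4464 -0.8948  0.    ]
 [-0.     -0.0001 -1.    ]]
yaw -0.025101097803977665 c [0.5892 0.2889] 
 [[0.6199 0.3172]
 [0.6183 0.2542]
 [0.552  0.3229]
 [0.5504 0.2569]]
green 8 [0.6318 0.3065 0.0051] 228.875 297.375
amber 109 [0.6177 0.2516 0.005 ] 252.75 286.75
blue 24 [0.5516 0.2514 0.0049] 287.625 292.4583333333333
```

Request:
jog_arm(commands="0.019 0.054 0.03 0 0 0.18; 0.044 0.104 0.06 0 0 0.36; 0.064 0.154 0.09 0 0 0.54; 0.084 0.204 0.09 0 0 0.72; 0.099 0.259 0.09 0 0 0.9; 0.114 0.314 0.09 0 0 1.083; 0.124 0.369 0.09 0 0 1.083; 0.131 0.424 0.09 0 0 1.083; 0.136 0.484 0.09 0 0 1.083; 0.137 0.544 0.09 0 0 1.083", gripper=100, grip_force=40)

```text
time: 2.45
eef_pos: [0.4383, -0.0582, 0.3216]
tcp_rot: [0.716, 0.698, 0.0, 0.0]
contact_force: [-0.1, -0.1, -0.1]
opening: 1.003
```

Request:
jog_arm(commands="0 0.06 0 0 0 0; -0.001 0.12 0 0 0 0; -0.003 0.18 0 0 0 0; -0.008 0.24 0 0 0 0; -0.018 0.3 -0.02 0 0 0; -0.027 0.347 -0.06 0 0 0; -0.027 0.347 -0.11 0 0 0; -0.027 0.347 -0.16 0 0 0; -0.027 0.347 -0.16 0 0 0")

```text
time: 3.58
eef_pos: [0.4082, 0.2859, 0.1571]
tcp_rot: [0.716, 0.698, -0.005, -0.002]
contact_force: [-0.2, -0.1, -0.9]
opening: 0.998
```

```bash
cat > look.py <<'E'
import sys
from h import *
np.set_printoptions(precision=4,suppress=True,linewidth=200)
c=vision.read_camera("wrist"); cv2.imwrite(f"pics/{sys.argv[1]}.png",c["frame"][:,:,::-1])
for q in sys.argv[2:]:
    for d in cut_out("wrist",q)[:3]:
        if d["conf"]<.3: continue
        P,u,v=cloud(c,d["pixels"])
        if len(P)<20: continue
        zt=np.percentile(P[:,2],98); top=P[P[:,2]>zt-.004]; lo=P[(P[:,2]>.01)&(P[:,2]<.045)]
        print(q,round(d["conf"],2),np.round(d["box"]),"zt",zt,"top",(top.max(0)+top.min(0))/2,"circ",circ(lo) if len(lo)>20 else None)
s=get_state(); print(s["time"],s["eef_pos"],s["opening"])
E
python3 look.py w1 amber_bottle_centre green_bottle_centre
```

```text
amber_bottle_centre 0.75 [328. 232.  58.  75.] zt 0.0902805143309716 top [0.4127 0.2863 0.0892] circ (array([0.4122, 0.2861]), np.float64(0.02209655931259277))
green_bottle_centre 0.77 [369. 339.  71. 126.] zt 0.11554681205142751 top [0.4423 0.2035 0.1149] circ (array([0.4454, 0.1928]), np.float64(0.034671988840905256))
3.725 [0.413  0.2876 0.164 ] 0.998951909421723
```

View pics/w1.png

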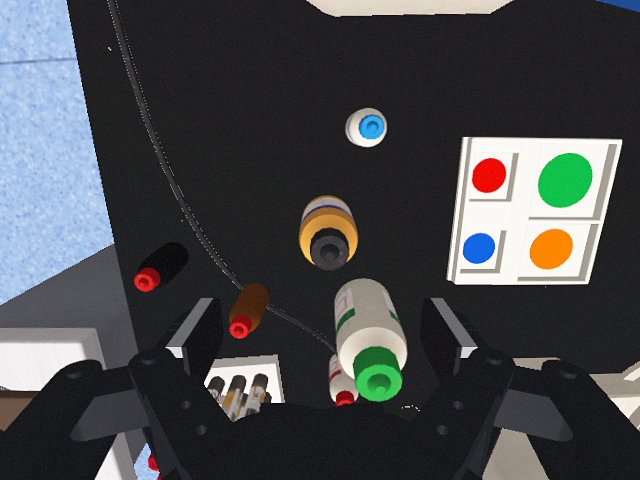

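```bash
python3 -c "
from plant import get_state
for i in range(3):
    s=get_state(); print(s['time'],s['eef_pos'],s['dq'].round(3))"
```

```text
3.725 [0.41299616 0.28755818 0.16400145] [-0.004 -0.016 -0.017 -0.001 -0.005 -0.001]
3.725 [0.41299616 0.28755818 0.16400145] [-0.004 -0.016 -0.017 -0.001 -0.005 -0.001]
3.725 [0.41299616 0.28755818 0.16400145] [-0.004 -0.016 -0.017 -0.001 -0.005 -0.001]
```

The wrist view confirms amber at (328,232), centred between the jaws. Its position matches the top and side measurements to within 1 mm. Next I descend and grip.

Request:
jog_arm(commands="0 0 -0.05 0 0 0; 0 0 -0.1 0 0 0; 0 0 -0.125 0 0 0; 0 0 -0.133 0 0 0; 0 0 -0.133 0 0 0; 0 0 -0.133 0 0 0")

```text
time: 4.47
eef_pos: [0.4132, 0.2878, 0.0306]
tcp_rot: [0.716, 0.698, 0.002, 0.001]
contact_force: [-0.3, -0.8, 0.0]
opening: 0.996
```

Request:
jog_arm(commands="0 0 0 0 0 0; 0 0 0 0 0 0; 0 0 0 0 0 0; 0 0 0 0 0 0; 0 0 0 0 0 0; 0 0 0 0 0 0", gripper=0, grip_force=40)

```text
time: 5.22
eef_pos: [0.4118, 0.2873, 0.029]
tcp_rot: [0.716, 0.698, 0.0, 0.0]
contact_force: [-1.2, -0.3, 5.5]
opening: 0.496
```

Request:
jog_arm(commands="0 0 0.012 0 0 0; 0 0 0.035 0 0 0; 0.015 -0.003 0.045 0 0 0; 0.045 -0.008 0.045 0 0 0; 0.085 -0.014 0.045 0 0 0; 0.125 -0.02 0.045 0 0 0; 0.165 -0.026 0.045 0 0 0; 0.192 -0.03 0.045 0 0 0; 0.205 -0.033 0.04 0 0 0; 0.208 -0.033 0.035 0 0 0; 0.208 -0.033 0.035 0 0 0; 0.208 -0.033 0.035 0 0 0")

```text
time: 6.72
eef_pos: [0.6183, 0.2544, 0.063]
tcp_rot: [0.716, 0.698, -0.0, -0.0]
contact_force: [-0.5, -0.0, -0.5]
opening: 0.498
```

```bash
cat > discs.py <<'E'
from h import *
np.set_printoptions(precision=4,suppress=True,linewidth=200)
c=vision.read_camera("wrist"); hsv=cv2.cvtColor(c["frame"],cv2.COLOR_RGB2HSV)
import sys
cv2.imwrite(f"pics/{sys.argv[1]}.png",c["frame"][:,:,::-1])
for n,a,b in (("green",45,80),("amber",8,22),("blue",105,125),("red",-1,5)):
    m=((hsv[...,1]>120)&(hsv[...,2]>80)&(hsv[...,0]>=a)&(hsv[...,0]<=b)).astype(np.uint8)
    P,u,v=cloud(c,m>0); 
    k=(P[:,2]<.012)&(P[:,0]>.5)&(P[:,0]<.68)&(P[:,1]>.2)&(P[:,1]<.36)
    if k.sum()>10: print(n,k.sum(),(P[k].max(0)+P[k].min(0))/2,P[k].mean(0),np.ptp(P[k],0),u[k].mean(),v[k].mean())
s=get_state(); print(s["time"],s["eef_pos"],s["opening"],s["contact_force"])
E
python3 discs.py w2
```

```text
green 5445 [0.6191 0.317  0.0032] [0.6193 0.3176 0.0035] [0.0472 0.0469 0.0055] 320.3157024793388 154.5685950413223
amber 743 [0.6179 0.2656 0.0036] [0.6178 0.267  0.0035] [0.0381 0.0172 0.0037] 320.02691790040376 239.0471063257066
blue 1627 [0.55   0.2565 0.0035] [0.5501 0.2569 0.0035] [0.0297 0.0299 0.004 ] 212.66502765826675 256.7658266748617
red 2153 [0.5513 0.3227 0.0036] [0.5515 0.3229 0.0035] [0.0301 0.0297 0.0046] 201.81374825824432 148.61077566186717
6.775 [0.6186 0.2544 0.0633] 0.49103627443724746 [ 0.65    0.3566 -0.6632]
```

View pics/w2.png

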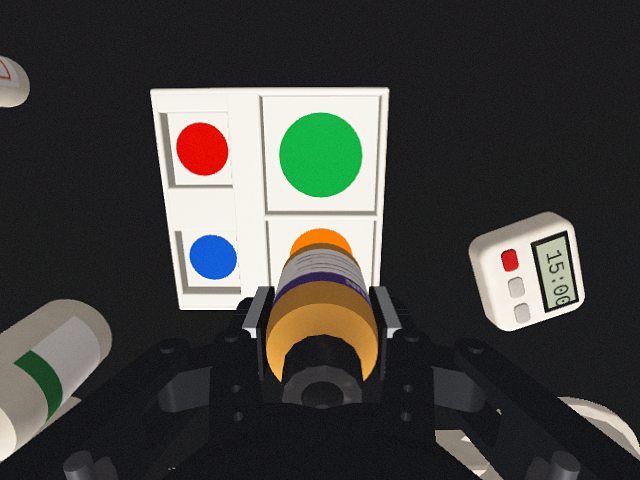

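The wrist view shows amber above the orange disc (320,239), with green (320,155), red (202,149) and blue (213,257) in view. The disc positions agree with the top camera to within 1 mm. Now I lower it.

Request:
jog_arm(commands="0.001 0 -0.01 0 0 0; 0.001 0 -0.02 0 0 0; 0.001 0 -0.026 0 0 0; 0.001 0 -0.029 0 0 0; 0.001 0 -0.031 0 0 0; 0.001 0 -0.031 0 0 0; 0.001 0 -0.031 0 0 0")

```text
time: 7.65
eef_pos: [0.6207, 0.2542, 0.0331]
tcp_rot: [0.716, 0.698, 0.0, 0.0]
contact_force: [-1.4, -0.1, 4.4]
opening: 0.494
```

Request:
jog_arm(commands="0 0 0 0 0 0; 0 0 0 0 0 0; 0 0 0 0 0 0; 0 0 0.02 0 0 0; 0 0 0.06 0 0 0; 0 0 0.11 0 0 0; 0 0 0.15 0 0 0", gripper=85)

```text
time: 8.52
eef_pos: [0.6212, 0.2542, 0.1866]
tcp_rot: [0.716, 0.698, 0.002, 0.001]
contact_force: [1.1, -0.5, -1.0]
opening: 0.852
```

```bash
python3 look.py w3 amber_bottle_centre
```

```text
amber_bottle_centre 0.74 [322. 226.  51.  66.] zt 0.09428873165081797 top [0.622  0.2527 0.0933] circ (array([0.6212, 0.249 ]), np.float64(0.025711746151994175))
amber_bottle_centre 0.61 [286. 175. 142. 138.] zt 0.013994673940958864 top [0.5918 0.2889 0.0315] circ (array([0.5921, 0.2921]), np.float64(0.05432560723434903))
8.625 [0.6241 0.2551 0.1915] 0.8485903758842762
```

View pics/w3.png

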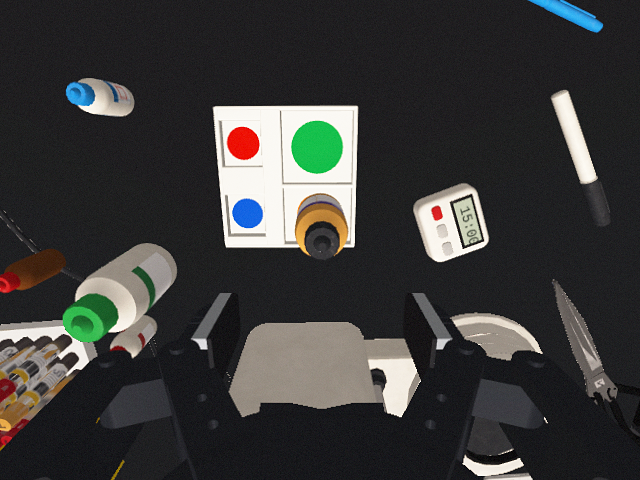

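Request:
jog_arm(commands="-0.05 -0.015 0 0 0 0; -0.1 -0.03 0 0 0 0; -0.15 -0.045 0 0 0 0; -0.177 -0.052 0 0 0 0; -0.177 -0.052 -0.02 0 0 0; -0.177 -0.052 -0.02 0 0 0; -0.177 -0.052 -0.02 0 0 0", gripper=100)

```text
time: 9.5
eef_pos: [0.4438, 0.2021, 0.1629]
tcp_rot: [0.716, 0.698, 0.0, 0.0]
contact_force: [0.2, -0.4, 0.2]
opening: 0.998
```

```bash
python3 look.py w4 green_bottle_centre
```

```text
green_bottle_centre 0.71 [319. 240.  74.  94.] zt 0.1160706310730161 top [0.4438 0.2034 0.115 ] circ (array([0.4442, 0.2012]), np.float64(0.027305568490481782))
green_bottle_centre 0.38 [500. 111. 181. 173.] zt 0.01399568004457767 top [0.5915 0.2889 0.0326] circ (array([0.5893, 0.2929]), np.float64(0.05395645081254123))
9.6 [0.4441 0.2022 0.1631] 0.9985366588751561
```

View pics/w4.png

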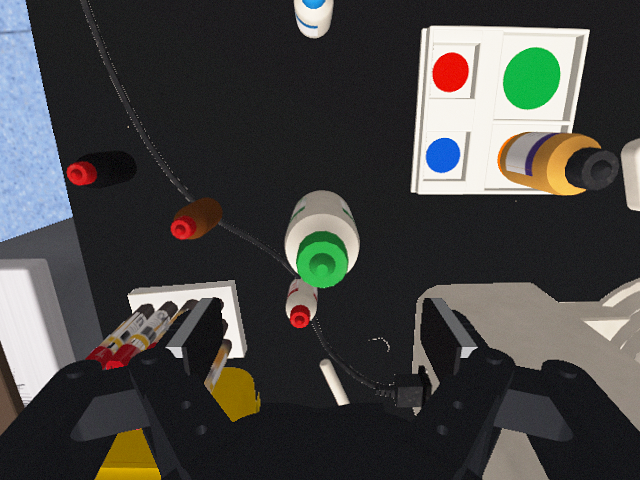

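Green is centred between the jaws at (319,240), with its top at about 0.117 m. I descend to a TCP height of 0.050.

Request:
jog_arm(commands="0 0 -0.04 0 0 0; 0 0 -0.08 0 0 0; 0 0 -0.1 0 0 0; 0 0 -0.108 0 0 0; 0 0 -0.112 0 0 0; 0 0 -0.112 0 0 0")

```text
time: 10.35
eef_pos: [0.4441, 0.2022, 0.0511]
tcp_rot: [0.716, 0.698, 0.001, 0.0]
contact_force: [0.3, -0.2, -0.1]
opening: 1.002
```

Request:
jog_arm(commands="0 0 0 0 0 0; 0 0 0 0 0 0; 0 0 0 0 0 0; 0 0 0 0 0 0; 0 0 0 0 0 0; 0 0 0 0 0 0", gripper=0, grip_force=45)

```text
time: 11.1
eef_pos: [0.4442, 0.2022, 0.0514]
tcp_rot: [0.716, 0.698, 0.001, 0.0]
contact_force: [-0.6, 0.3, 6.0]
opening: 0.605
```

Request:
jog_arm(commands="0 0 0.008 0 0 0; 0 0 0.025 0 0 0; 0 0.01 0.042 0 0 0; 0.005 0.035 0.045 0 0 0; 0.012 0.07 0.045 0 0 0; 0.025 0.1 0.045 0 0 0; 0.05 0.114 0.045 0 0 0; 0.085 0.116 0.045 0 0 0; 0.12 0.116 0.045 0 0 0; 0.15 0.116 0.045 0 0 0; 0.17 0.116 0.042 0 0 0; 0.178 0.116 0.035 0 0 0; 0.178 0.116 0.03 0 0 0; 0.178 0.116 0.03 0 0 0")

```text
time: 12.85
eef_pos: [0.6198, 0.3181, 0.0792]
tcp_rot: [0.716, 0.698, -0.001, -0.001]
contact_force: [-0.7, -0.4, -2.2]
opening: 0.606
```

```bash
python3 discs.py w5; python3 - <<'E'
from h import *
for cam in ("side","top"):
    c=vision.read_camera(cam)
    cv2.imwrite(f"pics/{cam}5.png",c["frame"][:,:,::-1])
E
```

```text
green 177 [0.6293 0.271  0.0019] [0.6194 0.3355 0.0033] [0.0563 0.1397 0.0065] 320.2429378531073 224.1581920903955Traceback (most recent call last):
  File "discs.py", line 8, in <module>
    P,u,v=cloud(c,m>0);
          ~~~~~^^^^^^^
  File "h.py", line 6, in cloud
    p=cv2.undistortPoints(np.stack([u,v],1).astype(float)[:,None],K(c),np.array(c["D"]))[:,0]
      ~~~~~~~~~~~~~~~~~~~^^^^^^^^^^^^^^^^^^^^^^^^^^^^^^^^^^^^^^^^^^^^^^^^^^^^^^^^^^^^^^^
cv2.error: OpenCV(4.12.0) /io/opencv/modules/calib3d/src/undistort.dispatch.cpp:347: error: (-215:Assertion failed) CV_IS_MAT(_src) && CV_IS_MAT(_dst) && (_src->rows == 1 || _src->cols == 1) && (_dst->rows == 1 || _dst->cols == 1) && _src->cols + _src->rows - 1 == _dst->rows + _dst->cols - 1 && (CV_MAT_TYPE(_src->type) == CV_32FC2 || CV_MAT_TYPE(_src->type) == CV_64FC2) && (CV_MAT_TYPE(_dst->type) == CV_32FC2 || CV_MAT_TYPE(_dst->type) == CV_64FC2) in function 'cvUndistortPointsInternal'
```

View pics/w5.png

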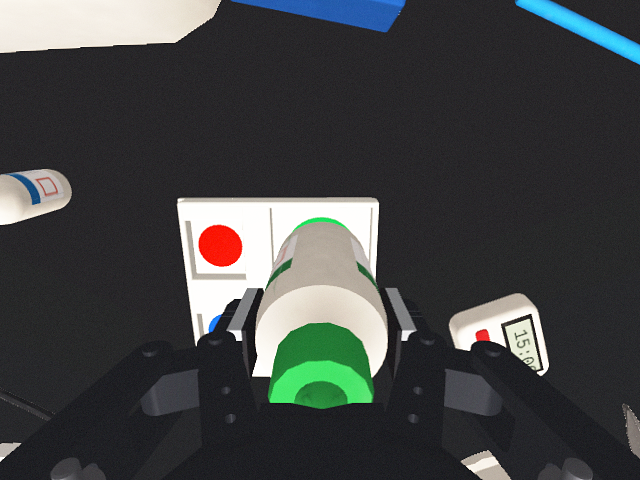

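View pics/side5.png

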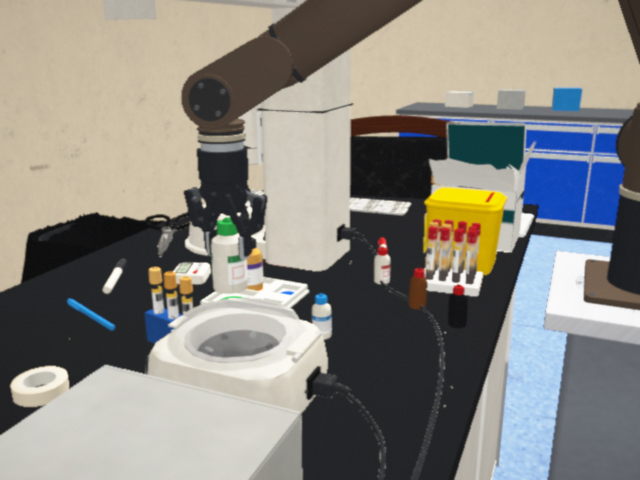

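The wrist view shows green above its disc at (320,220). The side view shows it upright at (228,255), with amber standing beside it. Now I lower it.

Request:
jog_arm(commands="0 0 -0.01 0 0 0; 0 0 -0.018 0 0 0; 0 0 -0.022 0 0 0; 0 0 -0.025 0 0 0; 0 0 -0.0265 0 0 0; 0 0 -0.0265 0 0 0; 0 0 -0.0265 0 0 0")

```text
time: 13.88
eef_pos: [0.6217, 0.3182, 0.0555]
tcp_rot: [0.716, 0.698, 0.0, 0.0]
contact_force: [-3.3, -1.2, 6.1]
opening: 0.607
```

Request:
jog_arm(commands="0 0 0 0 0 0; 0 0 0 0 0 0; 0 0 0 0 0 0; 0 0 0.01 0 0 0; 0 0 0.04 0 0 0; 0 0 0.09 0 0 0; 0 0 0.14 0 0 0; 0 0 0.15 0 0 0", gripper=90)

```text
time: 14.88
eef_pos: [0.6239, 0.319, 0.2108]
tcp_rot: [0.716, 0.698, 0.005, 0.002]
contact_force: [-0.0, 0.1, -0.7]
opening: 0.9
```

```bash
python3 look.py w6 green_bottle_centre amber_bottle_centre red_dropper_centre blue_dropper_centre
```

```text
green_bottle_centre 0.55 [316. 223.  68.  76.] zt 0.12000521555663791 top [0.6233 0.3183 0.119 ] circ (array([0.6223, 0.3105]), np.float64(0.03349338886948813))
green_bottle_centre 0.43 [287. 239. 130. 124.] zt 0.014209811028673395 top [0.592  0.2897 0.0485] circ (array([0.5925, 0.2924]), np.float64(0.05551208279454412))
amber_bottle_centre 0.67 [318. 289.  43.  60.] zt 0.0942557071939097 top [0.6223 0.2732 0.1022] circ (array([0.6212, 0.2527]), np.float64(0.0223032853185065))
red_dropper_centre 0.76 [ 10. 277.  18.  29.] zt 0.025951014300510482 top [0.2805 0.2541 0.0253] circ (array([0.2701, 0.2553]), np.float64(0.012285496320185241))
red_dropper_centre 0.72 [ 62. 318.  53.  47.] zt 0.06315941835258021 top [0.3405 0.2121 0.0626] circ (array([0.3409, 0.2123]), np.float64(0.012607486292111312))
red_dropper_centre 0.52 [287. 236. 131. 124.] zt 0.014094011805931369 top [0.592  0.2897 0.0192] circ (array([0.5922, 0.2923]), np.float64(0.05542895862989499))
blue_dropper_centre 0.55 [124. 172.  58.  34.] zt 0.06377210592431316 top [0.4435 0.3642 0.0628] circ (array([0.4428, 0.3639]), np.float64(0.01302174721088069))
15.125 [0.6202 0.3176 0.2012] 0.8992821784368564
```

View pics/w6.png

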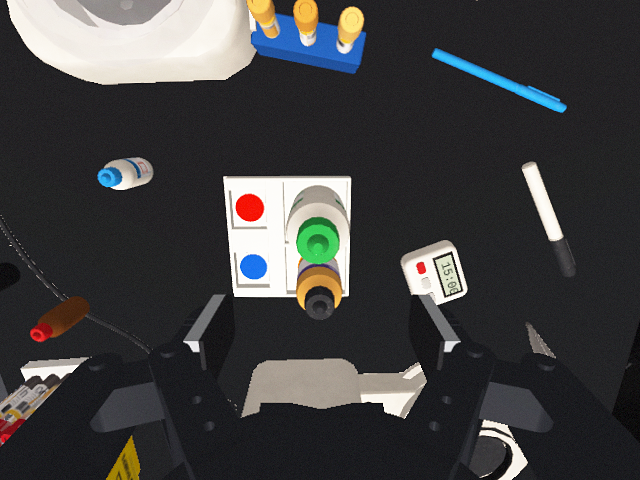

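Both tall bottles stand released in their cells: green cap at (317,240), amber at (318,300). Next is the blue dropper, so I yaw the jaws to lie along y and move above it.

Request:
jog_arm(commands="-0.02 0.005 0 0 0 0.17; -0.05 0.015 0 0 0 0.34; -0.08 0.025 0 0 0 0.52; -0.11 0.032 0 0 0 0.7; -0.14 0.038 0 0 0 0.88; -0.165 0.043 0 0 0 1.05; -0.177 0.046 0 0 0 1.23; -0.177 0.046 0 0 0 1.4; -0.177 0.046 -0.02 0 0 1.571; -0.177 0.046 -0.03 0 0 1.571", gripper=60)

```text
time: 16.38
eef_pos: [0.4429, 0.3632, 0.1706]
tcp_rot: [0.013, 1.0, -0.001, -0.002]
contact_force: [-0.4, 0.0, 0.5]
opening: 0.602
```

Request:
jog_arm(commands="0 0 0 0 -0.13 0; 0 0 0 0 -0.26 0; 0 0 0 0 -0.26 0; 0 0 0 0 -0.26 0")

```text
time: 16.88
eef_pos: [0.4446, 0.364, 0.1736]
tcp_rot: [0.013, 0.992, 0.002, 0.129]
contact_force: [0.2, 0.1, 0.1]
opening: 0.596
```

```bash
python3 look.py w7 blue_dropper_centre; python3 -c "
from plant import get_state
from scipy.spatial.transform import Rotation as R
s=get_state();print(s['qpos'].round(3),s['tcp_rot']);print(R.from_quat(s['tcp_rot']).as_matrix().round(3))"
```

```text
blue_dropper_centre 0.9 [320. 178.  34.  57.] zt 0.06372193739681421 top [0.4425 0.3641 0.0626] circ (array([0.4413, 0.3639]), np.float64(0.012808748630486057))
16.975 [0.4452 0.364  0.174 ] 0.6022391668284025
[ 0.57   0.025  1.997 -0.177  0.907 -0.881] [0.01303999 0.99151555 0.00169605 0.1293213 ]
[[-0.966  0.025  0.256]
 [ 0.026  1.    -0.   ]
 [-0.256  0.007 -0.967]]
```

View pics/w7.png

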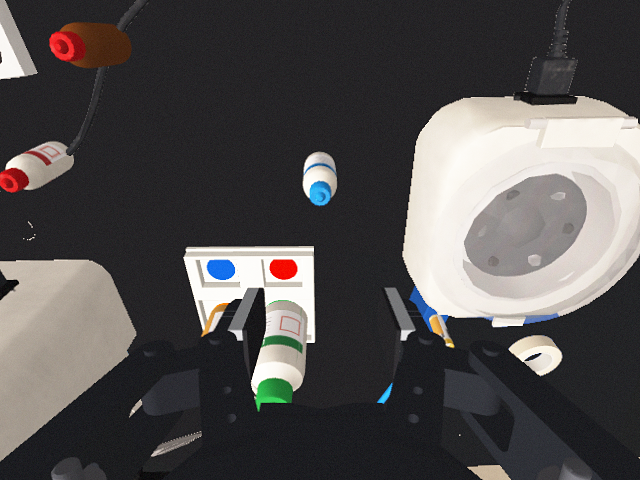

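Blue dropper is at (320,178) between the jaws, measured at (0.442, 0.364). The tilted pose was reached. I descend and grip.

Request:
jog_arm(commands="0.003 0 -0.05 0 0 0; 0.003 0 -0.1 0 0 0; 0.003 0 -0.14 0 0 0; 0.003 0 -0.153 0 0 0; 0.003 0 -0.157 0 0 0; 0.003 0 -0.157 0 0 0")

```text
time: 17.73
eef_pos: [0.4488, 0.3648, 0.0185]
tcp_rot: [0.013, 0.991, 0.002, 0.131]
contact_force: [0.4, -0.4, 0.1]
opening: 0.605
```

Request:
jog_arm(commands="0 0 0 0 0 0; 0 0 0 0 0 0; 0 0 0 0 0 0; 0 0 0 0 0 0; 0 0 0 0 0 0; 0 0 0 0 0 0", gripper=0, grip_force=25)

```text
time: 18.48
eef_pos: [0.4485, 0.3647, 0.0186]
tcp_rot: [0.012, 0.991, 0.002, 0.131]
contact_force: [-1.5, -1.1, 6.6]
opening: 0.299
```

```bash
python3 look.py w8 blue_dropper_centre; python3 -c "
from h import *
c=vision.read_camera('side'); cv2.imwrite('pics/side8.png',cv2.resize(c['frame'][180:360,180:500,::-1],None,fx=2.4,fy=2.4))"
```

```text
blue_dropper_centre 0.7 [321. 315.  65. 145.] zt 0.06311336956036252 top [0.4416 0.3657 0.0622] circ (array([0.4416, 0.3653]), np.float64(0.012853217745066465))
18.575 [0.4485 0.3647 0.0186] 0.30074393138756045
```

View pics/side8.png

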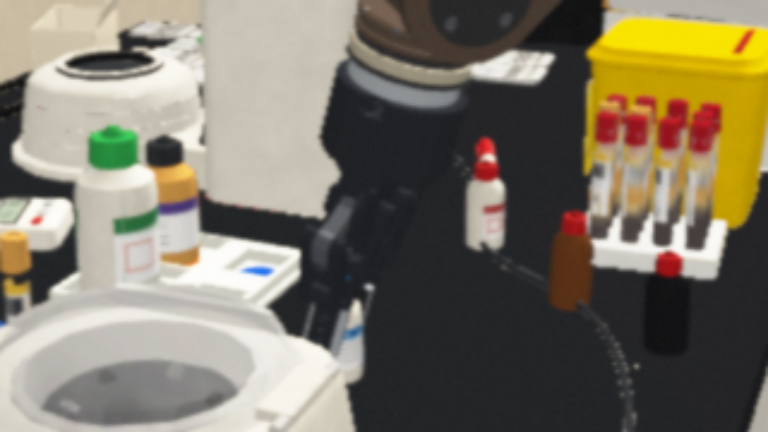

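View pics/w8.png

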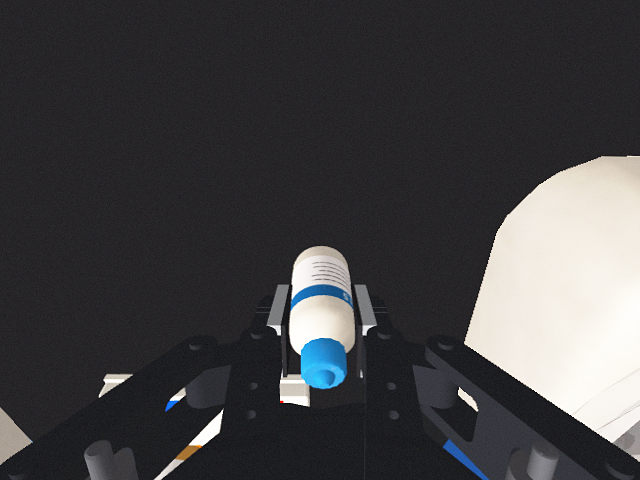

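Blue is gripped upright at (321,315), opening 0.30, which is about 26 mm. I carry it to the blue cell.

Request:
jog_arm(commands="0 0 0.01 0 0 0; 0 0 0.03 0 0 0; 0.005 -0.015 0.04 0 0 0; 0.015 -0.045 0.04 0 0 0; 0.03 -0.08 0.04 0 0 0; 0.055 -0.105 0.04 0 0 0; 0.085 -0.108 0.04 0 0 0; 0.103 -0.108 0.038 0 0 0; 0.107 -0.108 0.03 0 0 0; 0.107 -0.108 0.03 0 0 0; 0.107 -0.108 0.03 0 0 0")

```text
time: 20.0
eef_pos: [0.5531, 0.2561, 0.0462]
tcp_rot: [0.012, 0.992, 0.001, 0.129]
contact_force: [0.0, 0.6, -1.1]
opening: 0.3
```

```bash
python3 look.py w9 blue_dropper_centre; python3 -c "
from h import *
for n in ('side','top'):
  c=vision.read_camera(n); 
  f=c['frame'][180:360,180:500] if n=='side' else c['frame'][120:300,180:500]
  cv2.imwrite(f'pics/{n}9.png',cv2.resize(f[...,::-1],None,fx=2.4,fy=2.4))"
```

```text
blue_dropper_centre 0.72 [323. 317.  63. 143.] zt 0.09079842523176644 top [0.5469 0.2571 0.0899] circ (array([0.5657, 0.2558]), np.float64(0.03132492724806591))
20.1 [0.5536 0.2563 0.0468] 0.29653441828911703
```

View pics/side9.png

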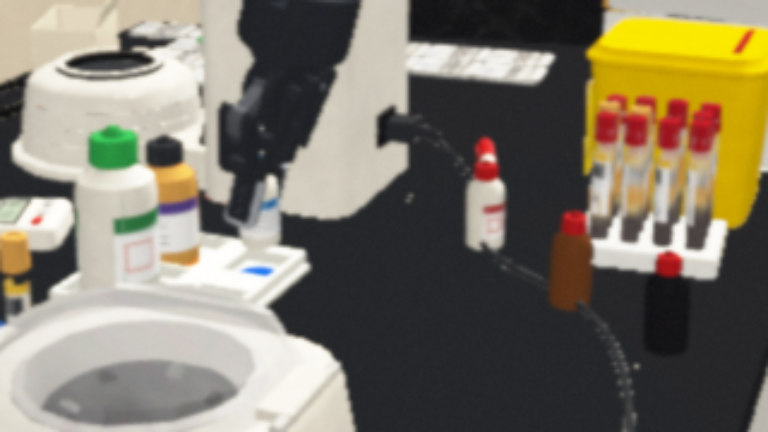

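View pics/w9.png

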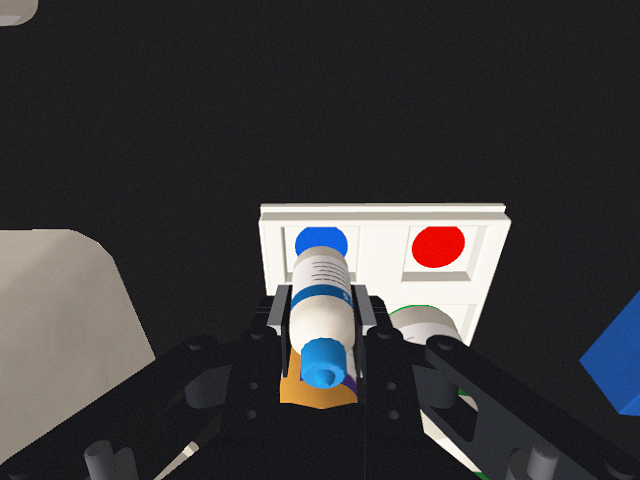

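Blue is above its disc (322,243) and about 3 mm toward the front, so I correct by +2 mm in x and lower.

Request:
jog_arm(commands="0.002 0 -0.006 0 0 0; 0.002 0 -0.014 0 0 0; 0.002 0 -0.02 0 0 0; 0.002 0 -0.024 0 0 0; 0.002 0 -0.026 0 0 0; 0.002 0 -0.0265 0 0 0; 0.002 0 -0.0265 0 0 0; 0.002 0 -0.0265 0 0 0")

```text
time: 21.2
eef_pos: [0.5572, 0.2561, 0.0225]
tcp_rot: [0.012, 0.991, 0.001, 0.13]
contact_force: [-5.6, -2.2, 11.8]
opening: 0.297
```

Request:
jog_arm(commands="0 0 0 0 0 0; 0 0 0 0 0 0; 0 0 0 0 0 0; 0 0 0.01 0 0 0; -0.008 0 0.04 0 0 0; -0.02 0 0.09 0 0 0; -0.035 0 0.14 0 0 0; -0.035 0 0.145 0 0 0", gripper=55)

```text
time: 22.2
eef_pos: [0.5235, 0.2572, 0.1716]
tcp_rot: [0.012, 0.991, 0.003, 0.134]
contact_force: [0.4, 0.2, -1.2]
opening: 0.551
```

```bash
python3 look.py w10 blue_dropper_centre red_dropper_centre; python3 -c "
from h import *
for n in ('side',):
  c=vision.read_camera(n); 
  f=c['frame'][180:360,180:500]
  cv2.imwrite(f'pics/{n}10.png',cv2.resize(f[...,::-1],None,fx=2.4,fy=2.4))"
```

```text
blue_dropper_centre 0.78 [319. 210.  29.  60.] zt 0.06754734817824198 top [0.5513 0.2564 0.0665] circ (array([0.5506, 0.2565]), np.float64(0.013410143611580886))
red_dropper_centre 0.82 [130.  45.  69.  48.] zt 0.06397914195125065 top [0.4243 0.1343 0.0631] circ (array([0.4242, 0.1339]), np.float64(0.012806261617982794))
22.35 [0.5211 0.2559 0.1651] 0.5524591999305541
```

View pics/side10.png

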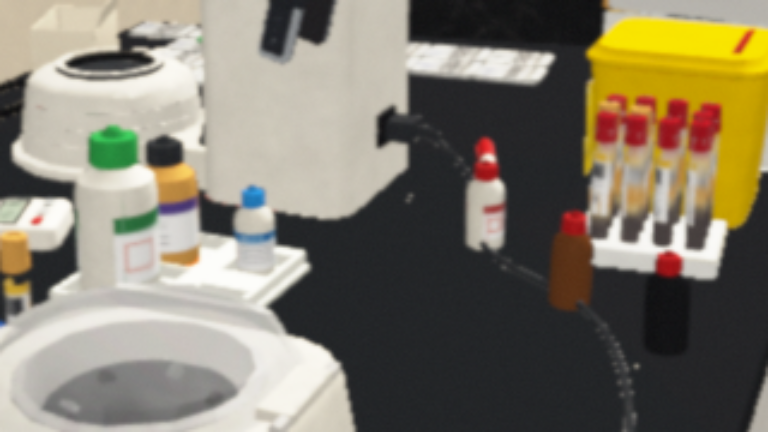

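View pics/w10.png

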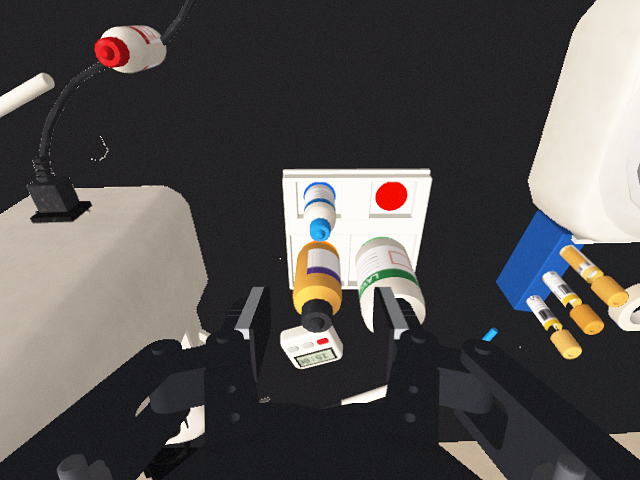

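Blue stands in its cell: (319,210), measured (0.5506, 0.2565), top at 0.068. Before going for red I check the clearance to the fixed tube rack and sharps box.

```bash
python3 - <<'E'
from h import *
np.set_printoptions(precision=3,suppress=True)
for n in ("top","wrist","side"):
    c=vision.read_camera(n); P,u,v=cloud(c,np.ones((480,640),bool))
    for y0,y1 in ((-.08,.06),(.06,.1),(.1,.13),(.13,.16),(.16,.19)):
        m=(P[:,2]>.03)&(P[:,2]<.2)&(P[:,0]>.25)&(P[:,0]<.402)&(P[:,1]>y0)&(P[:,1]<y1)
        if m.sum()>20: print(n,y0,y1,m.sum(),"xmax",np.percentile(P[m,0],99),"zmax",P[m,2].max(),"ymax",P[m,1].max())
E
```

```text
top -0.08 0.06 6390 xmax 0.38284847501193203 zmax 0.18950641161736065 ymax 0.05628536592025226
top 0.06 0.1 292 xmax 0.35079292730814615 zmax 0.11301351345914047 ymax 0.09997864908932058
top 0.1 0.13 25 xmax 0.3517411080172055 zmax 0.11077591276265861 ymax 0.10703975641512684
side -0.08 0.06 3633 xmax 0.38687318276256877 zmax 0.18733771776794356 ymax 0.05956391789222957
side 0.06 0.1 546 xmax 0.3473384816942041 zmax 0.10930575511900442 ymax 0.09998928160292801
side 0.1 0.13 1095 xmax 0.3488680213361196 zmax 0.10899215560260997 ymax 0.12998858204267388
side 0.13 0.16 804 xmax 0.3469844623033998 zmax 0.10915381308196223 ymax 0.13732915400903806
```

Request:
jog_arm(commands="-0.03 0 0 0 0 -0.17; -0.06 0 0 0 0 -0.34; -0.08 -0.005 0 0 0 -0.52; -0.09 -0.015 0 0 0 -0.7; -0.095 -0.035 0 0 0 -0.88; -0.097 -0.06 0 0 0 -1.05; -0.097 -0.085 0 0 0 -1.23; -0.097 -0.11 0 0 0 -1.4; -0.097 -0.129 0 0 0 -1.571; -0.097 -0.129 -0.02 0 0 -1.571; -0.097 -0.129 -0.03 0 0 -1.571; -0.097 -0.129 -0.03 0 0 -1.571", gripper=60)

```text
time: 24.05
eef_pos: [0.4234, 0.1269, 0.1338]
tcp_rot: [0.71, 0.693, -0.092, 0.092]
contact_force: [-0.2, -0.0, 0.7]
opening: 0.599
```

```bash
python3 look.py w11 red_dropper_centre; python3 -c "
from plant import get_state
from scipy.spatial.transform import Rotation as R
s=get_state();print(s['qpos'].round(3));print(R.from_quat(s['tcp_rot']).as_matrix().round(3))"
```

```text
red_dropper_centre 0.96 [178.  79.  68.  63.] zt 0.06384637311775375 top [0.3397 0.2119 0.0629] circ (array([0.3406, 0.2119]), np.float64(0.012784111498163513))
red_dropper_centre 0.96 [45. 15. 86. 29.] zt 0.06097353024480808 top [0.2741 0.2506 0.06  ] circ (array([0.2712, 0.253 ]), np.float64(0.01060827016405441))
red_dropper_centre 0.63 [322. 194.  35.  60.] zt 0.06399151598510694 top [0.4242 0.1345 0.0628] circ (array([0.4244, 0.1339]), np.float64(0.012926304816037688))
24.15 [0.4244 0.1272 0.1353] 0.5992288491472623
[ 0.205 -0.067  2.166 -0.284  1.114  0.365]
[[ 0.024  1.    -0.   ]
 [ 0.966 -0.024 -0.257]
 [-0.257  0.006 -0.966]]
```

View pics/w11.png

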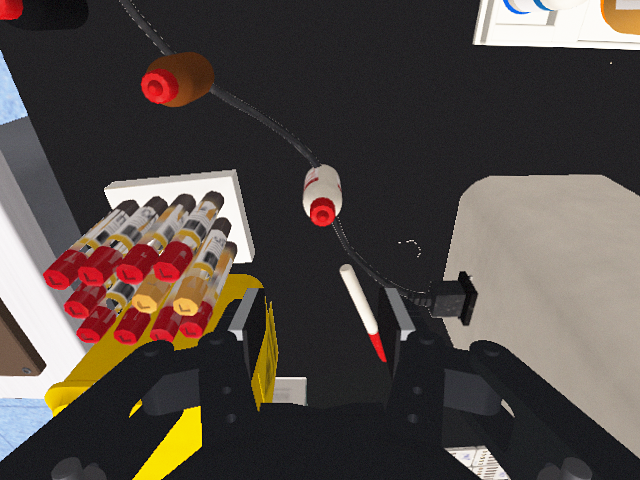

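The white red-capped dropper is at (322,194), centred. The look-alikes at (178,79) and (45,15) are well clear of the hand. I descend and grip.

Request:
jog_arm(commands="0 0 -0.04 0 0 0; 0 0 -0.08 0 0 0; 0 0 -0.105 0 0 0; 0 0 -0.114 0 0 0; 0 0 -0.117 0 0 0; 0 0 -0.117 0 0 0")

```text
time: 24.9
eef_pos: [0.4254, 0.1273, 0.0194]
tcp_rot: [0.71, 0.692, -0.09, 0.093]
contact_force: [-1.4, 0.6, 0.7]
opening: 0.603
```

Request:
jog_arm(commands="0 0 0 0 0 0; 0 0 0 0 0 0; 0 0 0 0 0 0; 0 0 0 0 0 0; 0 0 0 0 0 0; 0 0 0 0 0 0", gripper=0, grip_force=25)

```text
time: 25.65
eef_pos: [0.4252, 0.1272, 0.0193]
tcp_rot: [0.71, 0.692, -0.09, 0.093]
contact_force: [-0.4, 0.4, 5.4]
opening: 0.304
```

```bash
python3 look.py w12 red_dropper_centre
```

```text
red_dropper_centre 0.93 [323. 315.  62. 135.] zt 0.06324314836178357 top [0.4253 0.1345 0.0623] circ (array([0.4254, 0.1242]), np.float64(0.02144451357607908))
red_dropper_centre 0.67 [ 66. 132. 128. 114.] zt 0.0549548256011822 top [0.345  0.2105 0.0548] circ (array([0.3407, 0.212 ]), np.float64(0.012802649871683808))
red_dropper_centre 0.49 [610.  31.  59.  63.] zt 0.013692785016634512 top [0.5311 0.2343 0.0122] circ (array([0.5306, 0.2336]), np.float64(0.005709203759169042))
25.75 [0.4252 0.1272 0.0194] 0.29927908822010146
```

View pics/w12.png

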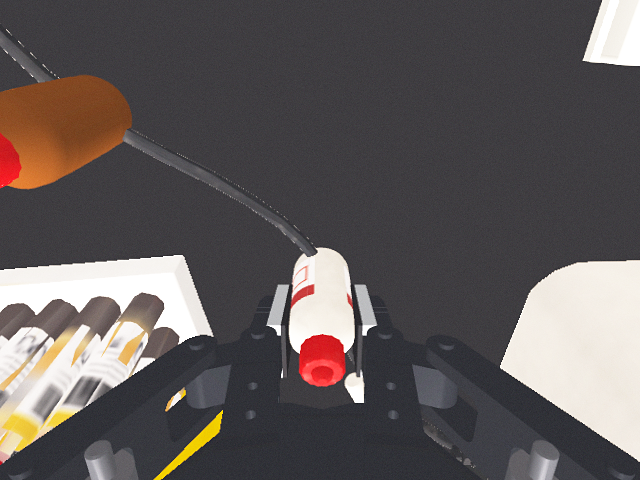

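Request:
jog_arm(commands="0 0 0.01 0 0 0; 0 0 0.03 0 0 0; 0.002 0.01 0.05 0 0 0; 0.008 0.03 0.05 0 0 0.15; 0.015 0.055 0.05 0 0 0.32; 0.02 0.08 0.05 0 0 0.5; 0.025 0.105 0.05 0 0 0.68; 0.03 0.13 0.05 0 0 0.86; 0.035 0.155 0.05 0 0 1.04; 0.04 0.175 0.05 0 0 1.22; 0.05 0.19 0.05 0 0 1.4; 0.065 0.1955 0.05 0 0 1.571; 0.085 0.1955 0.05 0 0 1.571; 0.11 0.1955 0.048 0 0 1.571; 0.125 0.1955 0.04 0 0 1.571; 0.131 0.1955 0.03 0 0 1.571; 0.131 0.1955 0.03 0 0 1.571; 0.131 0.1955 0.03 0 0 1.571")

```text
time: 28.0
eef_pos: [0.5545, 0.3225, 0.0478]
tcp_rot: [0.012, 0.992, 0.001, 0.129]
contact_force: [0.3, -0.3, -1.0]
opening: 0.298
```

```bash
python3 look.py w13 red_dropper_centre
```

```text
red_dropper_centre 0.56 [323. 315.  61. 134.] zt 0.09163799970526651 top [0.5471 0.3232 0.0907] circ (array([0.5567, 0.3223]), np.float64(0.020239028164351185))
28.1 [0.5549 0.3227 0.0485] 0.3004323366840987
```

View pics/w13.png

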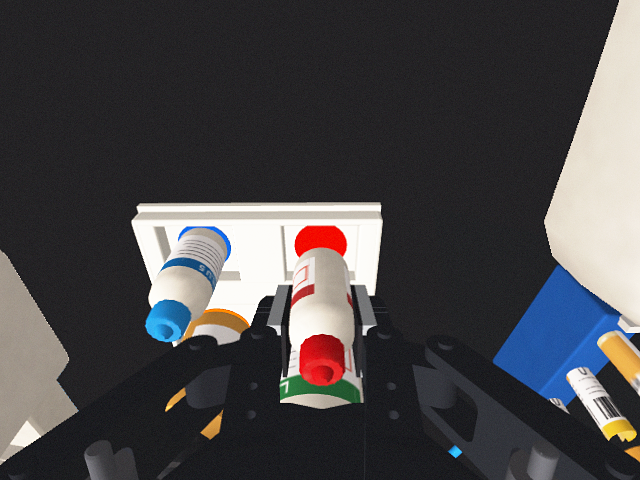

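Red is above its disc (321,242). Its offset matches what blue had at this point, so I apply the same small x correction and lower.

Request:
jog_arm(commands="0.002 0 -0.006 0 0 0; 0.002 0 -0.014 0 0 0; 0.002 0 -0.02 0 0 0; 0.002 0 -0.024 0 0 0; 0.002 0 -0.0255 0 0 0; 0.002 0 -0.0262 0 0 0; 0.002 0 -0.0262 0 0 0; 0.002 0 -0.0262 0 0 0")

```text
time: 29.1
eef_pos: [0.5579, 0.3226, 0.0234]
tcp_rot: [0.012, 0.991, 0.002, 0.13]
contact_force: [-2.6, -1.2, 5.7]
opening: 0.297
```

Request:
jog_arm(commands="0 0 0 0 0 0; 0 0 0 0 0 0; 0 0 0 0 0 0; 0 0 0.01 0 0 0; -0.008 0 0.04 0 0 0; -0.02 0 0.09 0 0 0; -0.035 0 0.14 0 0 0; -0.04 0 0.16 0 0 0; -0.04 0 0.16 0 0 0", gripper=55)

```text
time: 30.22
eef_pos: [0.5181, 0.323, 0.1842]
tcp_rot: [0.012, 0.991, 0.002, 0.131]
contact_force: [0.7, 0.4, -0.1]
opening: 0.546
```

```bash
python3 look.py w14 red_dropper_centre blue_dropper_centre green_bottle_centre amber_bottle_centre; python3 -c "
from h import *
np.set_printoptions(precision=4,suppress=True)
for n in ('side','top'):
  c=vision.read_camera(n); 
  f=c['frame'][180:360,180:500] if n=='side' else c['frame'][110:290,150:470]
  cv2.imwrite(f'pics/{n}14.png',cv2.resize(f[...,::-1],None,fx=2.4,fy=2.4))
  for q in ('rack_centre','timer_centre','marker_centre'):
    for d in cut_out(n,q)[:1]:
      P,u,v=cloud(c,d['pixels']); print(n,q,d['conf'],np.round(d['box']),P.mean(0))
"
```

```text
red_dropper_centre 0.85 [322. 214.  30.  50.] zt 0.06780933941256674 top [0.5511 0.3228 0.0666] circ (array([0.5592, 0.3229]), np.float64(0.01970910409719472))
blue_dropper_centre 0.6 [246. 214.  35.  55.] zt 0.0674717466174367 top [0.5508 0.2569 0.0665] circ (array([0.5505, 0.2565]), np.float64(0.013421749255668705))
green_bottle_centre 0.95 [317. 296.  59. 112.] zt 0.11837858370942135 top [0.6212 0.3167 0.1182] circ (array([0.6217, 0.3176]), np.float64(0.02694424618162804))
green_bottle_centre 0.42 [284. 232. 150. 121.] zt 0.013924592567870365 top [0.5904 0.2893 0.0375] circ (array([0.5796, 0.2906]), np.float64(0.05179962553323381))
amber_bottle_centre 0.9 [250. 278.  53.  72.] zt 0.078510227670747 top [0.6124 0.2479 0.0823] circ (array([0.6206, 0.2532]), np.float64(0.02187930119222962))
30.475 [0.5165 0.3219 0.1793] 0.5466930017603365
side rack_centre 0.92 [170. 307.  52.  76.] [0.6298 0.4708 0.0626]
side timer_centre 0.73 [192. 274.  33.  22.] [0.7382 0.25   0.0156]
side marker_centre 0.62 [385. 251.  14.  22.] [0.462  0.0025 0.0116]
top rack_centre 0.77 [184. 192.  32.  55.] [0.6183 0.4656 0.0586]
top timer_centre 0.76 [300. 131.  41.  38.] [0.7447 0.2423 0.0168]
top marker_centre 0.79 [444. 257.  62.  32.] [ 0.4661 -0.0132  0.0106]
```

View pics/side14.png

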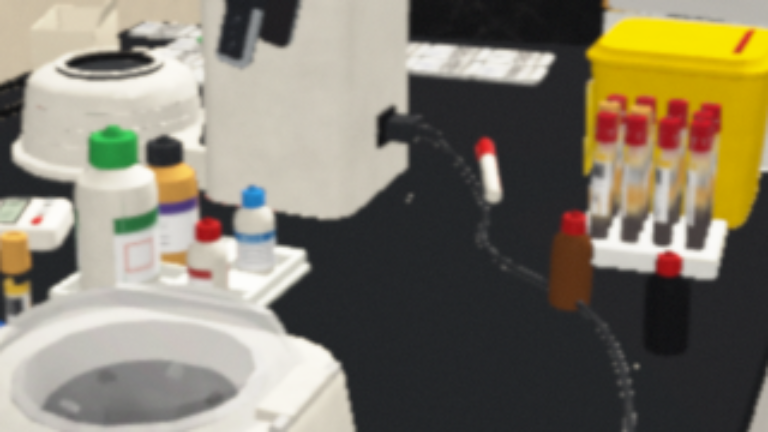

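View pics/w14.png

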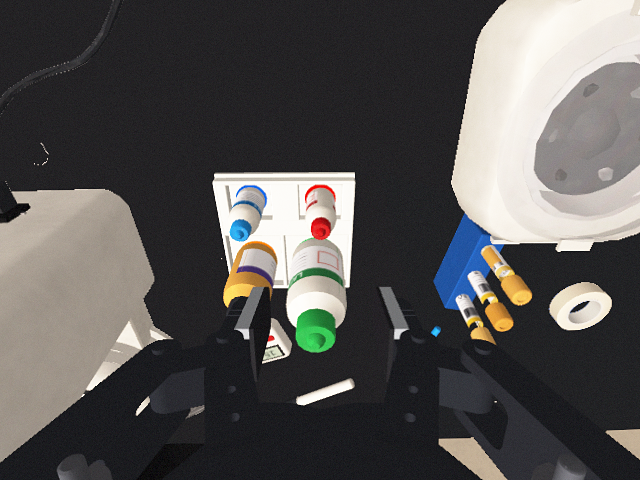

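View pics/top14.png

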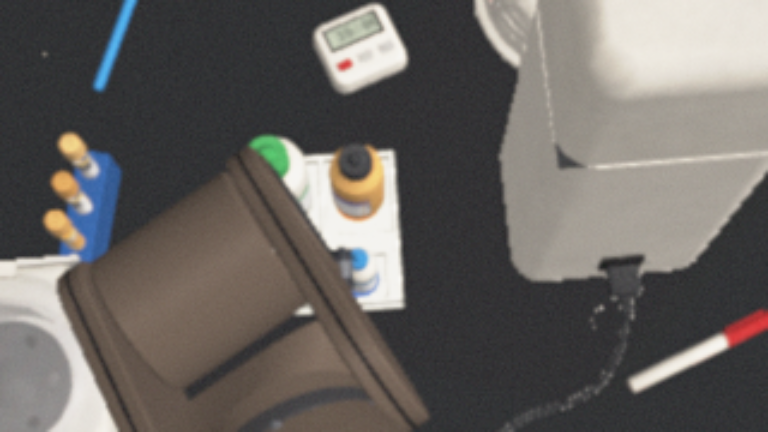

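All four bottles stand upright in their own cells: red (322,214), blue (246,214), green (317,296) and amber (250,278) in the wrist view. The bystanders are in place and the hand is clear of everything, so I hand the job in.

```bash
python3 -c "
from plant import ctrl; print(ctrl.sign_off())"
```

```text
the job is handed in; nothing more can be done
None
```

All four bottles stand upright on the floors of their own cells, and the job was handed in at about 30.6 s of the 64 s allowed. The order was amber, green, then blue, then red. Both tall bottles were placed and let go before I touched a dropper.

**Last checks from the wrist camera:**

| Bottle | Measured position (x, y, m) | Cell centre (x, y, m) | Top height (m) |
|---|---|---|---|
| Green | 0.622, 0.318 | 0.620, 0.317 | about 0.12 |
| Amber | 0.621, 0.253 | 0.618, 0.254 | 0.094 (just after placing) |
| Red | 0.551, 0.323 | 0.552, 0.323 | 0.068 |
| Blue | 0.551, 0.257 | 0.550, 0.257 | 0.067 |

I set the two tall bottles about 2 mm toward the rear of their cells on purpose, to leave room for the hand. The side view also shows all four upright.

**Things to leave alone:** the tube rack, timer and marker read within a few millimetres of the start in the top view, which fits their partly hidden outlines. The black and brown look-alikes were not touched.

**Forces:** the highest wrist force I saw was about 13 N, while setting the blue dropper down.

**Checks that disagreed:**
- The final amber top reading (0.079 m) was low because a finger hid its cap.
- One circle fit each for the red dropper and the green bottle was off because part of the bottle was hidden. The cap-top readings placed both correctly.
- One disc-measuring script crashed on an empty colour mask while green was above its cell, so I judged that alignment from the pictures and the arm's pose.

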